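Fill the spring-loaded coffee-pod dispenser

ROBOT

A 6-joint arm with a two-finger parallel gripper is mounted at the origin on a cart in front of the work surface, level with it; the furniture and walls round the work are solid. World frame = base frame: x ahead of the robot, y to its left, z up, the work surface at z = 0. Lengths are in mm, angles in degrees, forces in N, time in s.
With the tool pointing down it reaches from about 400 to 825 mm from the base axis. Payload 7 kg.
Tool frame: the origin (TCP) lies at the very end of the fingers, on their centre line; the grasp point (between the pads) lies 19 mm behind it; z points along the fingers, y is the line along which they close (so a half turn about z gives the same grasp; the last joint's range is limited). The gripper opens to 85 mm and grips with 20 to 120 N. Pads are 22 mm wide; open, the fingers measure 114 mm over their backs; the gripper's body (76 mm by 85 mm) begins 54 mm behind the grasp point. The pads swing forward as they close: fully open they stand 13 mm farther back than shut.
Start: joints at [-58.837, 20.546, 0.682, 0, -70.136, -16.507], TCP at [170.762, -653.02, 231.302] pointing down, gripper open.
Joint ranges: [-176.03, 176.03], [-82.01, 121.73], [-58.28, 71.71], [-173.87, 95.51], [-174.79, -0.11], [-173.66, 173.66]. Speed limits (degrees/s): [136.94, 136.94, 172.46, 180, 180, 180].

INTERFACE

Orientations are given as [roll, pitch, yaw] about the fixed x, y, z axes, in that order (R = Rz(yaw) Ry(pitch) Rx(roll)).
In Python, from station import * gives the robot as it stands.
- The arm moves only by the tool drive_tool, never from a script. Its argument "commands" is a list of rows, each a list of 3 entries, a list of its own where there are three numbers: the shift along the tool's x, y, z in cm, then the turn, a rotation vector about the tool's x, y, z in degrees, then the gripper command: -1 is shut, 1 is fully open, values between are in proportion. In form: [[[dx, dy, dz], [rx, ry, rz], jaw], ...]. A call has 1 to 12 rows; each row shifts and turns the commanded pose from where the row before left it, along the tool's axes as they then stand; what a row does not reach is not made up. A row lasts 1/10 s, in which the tool goes at most 50 mm and 8.59 degrees, less where a joint would pass 70% of its speed; a pose out of reach is approached as far as the arm can. A call is refused whole if a number of a shift passes 5 or a number of a turn 8.59, either way. A call with a gripper value outside its range is refused whole. The fingers move at their own pace and stop on an object; the grip force is fixed at half the most. Time passes only in rows, so rows that do not move let the fingers close. It gives the time, the measured TCP pose, the force and the opening at its end, in the units of the state.
- get_state(): the state, without advancing time (a new reading comes with each control period).
- camera(name): name is "side" or "top" or "wrist"; returns a dict with "img" (480x640x3 uint8, blue, green, red), "range_z" (480x640 float32, mm along the optical axis (not along the pixel's ray), 0 where there is no reading), "fovy" (degrees; the focal length in pixels is half the picture's height over the tangent of half this angle, whatever the lens; pixels are square), "cx", "cy" (the principal point, pixels), "rvec" (rotation vector, rad) and "tvec" (3), from world to camera coordinates, as OpenCV has them; the wrist camera has in their place "tool_from_camera" (4x4, takes a point from camera to tool coordinates, whose origin is the TCP and whose axes are the flange's). Camera axes: x right, y down, z forward; pixel columns grow to the right and rows downward; lengths in mm; the calibration is good to about 2 mm. A picture is of the moment at which its call begins: read the wrist's pose just before it.
- sign_off(): hands the job in, once; it reports no verdict.
The state is a dict: "t": time; "joints": joint angles; "dq": joint speeds; "tau": joint torques, N m; "eef_pos": TCP position; "tool_rot": TCP orientation; "wrist_force": force on the tool from outside, world axes, zero at the start; "wrist_torque": the same for the moment, N m; "opening": finger opening in mm.
Only numpy, scipy, OpenCV 4.12 (cv2) and the standard library are available. Lean on these libraries where they do the work, as an engineer would, in place of code of your own. Each camera call takes 0.05 s, during which the arm holds its last target. There are 200 camera calls.

TASK

Fill the empty coffee-pod dispenser with the two refillable pods, blue first: press the blue pod down at the loading ledge until its rim rests on it, slide it under the retaining lips fully home and let go, so that the spring holds it up against the lips; then load the gold pod above it in the same way, so that gold is the next to be taken. Their thin rims bend easily: press and push gently, no harder than the spring and the stops need, and leave the glass mug and the spice jar where they are.

Things in the scene. Friction and masses are not known exactly. Their poses are not given: they have to be found in the camera images.
- pod_blue_center (a point): Blue refillable steel coffee pod, 90 g, standing on its rim: rim 46 mm across, 3 mm thick, at the bottom; straight body 34 mm across up to 23.5 mm; flat top 30 mm across at 28 mm. Point: its centre, 14 mm above the underside. Grip the body's upper half (fingertips at least 12 mm above the underside) to keep the fingers above lips and rear wall; best with the fingers fore and aft along the slide.
- pod_gold_center (a point): Gold (brass-coloured) refillable pod of the same shape and size; point at its centre, 14 mm above the underside. Blue and gold stand in either of two places.
- dispenser: Pod dispenser fixed to the worktop: grey foot with a white upright magazine, 88 mm wide, 96 deep, about 78 high. Origin at the underside below the stack's centre line; z up; x is the way pods slide home, from the ledge in front to the rear stop. Thumbscrews set the magazine's height: the real ledge, lips and stack stand up to 12 mm above or below the points given (not reported); firm under load.
- mouth (a point): On the stack's centre line, level with the underside of the lips (nominal, 74 mm up); axes as the dispenser. Below is a well, 49 mm wide, with an orange spring follower that rises to the lips when empty; it pushes the stack up, rim against lips, the top pod's flat top then 25 mm above the lips' underside. Spring: 2 N at first, 4 N with the first pod pressed to the ledge, 7 N with the second.
- ledge (a point): On the flat loading ledge (nominal height, 9 mm below the lips' underside), 33 mm before the stack's centre line. A pod centred above it clears the nibs by 3 mm and overlaps the follower by 13 mm or the top of a loaded pod by 5 mm: pressed straight down it sinks these until its rim meets the ledge, a sudden hard stop. The ledge is 32 mm deep, with low guides narrowing from 60 to 49 mm.
- lip (a point): Midway between the front ends of the two steel lips, 16 mm before the centre line, at their underside (nominal). Lips 3.5 mm thick, 39 mm apart; from here 44 mm to the rear. Over their first 2 mm, nibs hang 3.5 mm lower: a rim sliding on the ledge passes under them with 2.5 mm to spare; behind them the released pod rises about 6 mm against the lips and cannot slip back.
- stop (a point): Middle of the rear stop at rim height (nominal), 23.5 mm behind the centre line: two slanted faces in the rear corners that halt and centre the rim when the pod is 0 to 0.5 mm past the centre line. The rear wall ends level with the lips' underside, so fingers may pass above it.
- glass_mug: clear glass mug with a handle, about 93 mm across and 106 mm high, origin at the centre of its underside; must stay where it is
- spice_jar: spice jar with a yellow cap, 45 mm across and 100 mm high, origin at the centre of its underside; must stay where it is
Not all that is in view belongs to the job. There is more than one size of the part that bears pod_gold_center; the job needs the smaller.

How it is judged:
By the outcome, as a careful person would: the job done as asked, in the order asked, and still so for the second after the job is handed in, with the robot touching nothing.
It also fails if it takes over 67 s, if anything falls off the work surface, if the arm or the gripper's body presses on something with over 40 N, if the wrist force passes 120 N, or if a joint passes its speed limit or range.

## Working session

There is one attempt and no reset: what is moved stays moved. The work goes in short steps, Python scripts to look and compute and a tool call to move; the robot and the scene stay as the last step left them, time stands still between calls to the robot, and variables do not carry over. Pictures are saved under pics/ and viewed, on a budget of 10 in all, crops included, one or two more only if the job needs it, and the job is handed in when it is done.

Besides the shell and the picture viewer there is one more tool, called after "Request:" by a JSON object that holds its "fn" and its "kwargs", one argument or row to a line. drive_tool: Moves the arm, as the interface text tells. Its arguments: {"type":"object","properties":{"commands":{"type":"array","items":{"type":"array"}}},"required":["commands"]}

```bash
mkdir -p pics; ls; cat > h.py <<'E'
from station import *
import numpy as np, cv2
from scipy.spatial.transform import Rotation as R
def K(c):
    f=240/np.tan(np.radians(c["fovy"])/2); return f,c["cx"],c["cy"]
def cloud(c,tool=None):
    f,cx,cy=K(c); z=c["range_z"]; v,u=np.mgrid[:480,:640]
    P=np.stack([(u-cx)*z/f,(v-cy)*z/f,z],-1)
    if "rvec" in c:
        Rm=cv2.Rodrigues(np.array(c["rvec"],float))[0]; W=(P-np.array(c["tvec"]).ravel())@Rm
    else:
        T=np.array(c["tool_from_camera"]); s=tool; W=P@T[:3,:3].T+T[:3,3]
        Rt=R.from_euler('xyz',s["tool_rot"],degrees=True).as_matrix(); W=W@Rt.T+np.array(s["eef_pos"])
    W[z<=0]=np.nan
    return W
E
python3 - <<'E'
from h import *
s=get_state();print(s)
for n in("top","side"):
    c=camera(n);cv2.imwrite(f"pics/{n}0.png",c["img"]);np.savez(f"{n}0.npz",W=cloud(c),img=c["img"]);print(n,K(c),c["rvec"],c["tvec"])
c=camera("wrist");cv2.imwrite("pics/w0.png",c["img"]);print(c["tool_from_camera"])
E
```

```text
pics
{'t': 0.0, 'joints': array([-5.88372870e+01,  2.05903734e+01,  6.35152030e-01, -2.19869965e-02,
       -7.01362465e+01, -1.65076849e+01]), 'dq': array([-0.01528281,  0.01630315, -0.02572373,  0.01206905, -0.13516843,
        0.05978883]), 'tau': array([ 9.36444994e-04, -5.83324492e+01,  2.93429321e+01,  6.93701863e+00,
       -5.94201498e-03, -8.44400262e-06]), 'eef_pos': array([ 170.64889929, -652.57805273,  230.38026814]), 'tool_rot': array([ 1.79906429e+02, -6.17538544e-03, -1.65352454e+02]), 'wrist_force': array([ 0.45912242, -0.21675649, -0.44909382]), 'wrist_torque': array([-0.04500835,  0.01360235, -0.04755959]), 'opening': 85.72518079139726}
top (np.float64(513.3451002670322), 320.37786983064126, 242.08878770001928) [ 2.19067863 -2.13615797  0.14450458] [-145.20224915  545.7726213   999.96879159]
side (np.float64(584.4117368139472), 320.0757239598668, 245.28591132741226) [ 2.0614809  -0.06127064  0.02108215] [-571.23530397   18.10143688 1285.24984424]
[[ 3.64622959e-04 -9.55001990e-01 -2.96599166e-01  7.50558137e+01]
 [ 9.99999921e-01  3.95328501e-04 -4.35489249e-05  7.53420450e-01]
 [ 1.58843414e-04 -2.96599127e-01  9.55002059e-01 -1.42425607e+02]
 [ 0.00000000e+00  0.00000000e+00  0.00000000e+00  1.00000000e+00]]
```

View pics/top0.png

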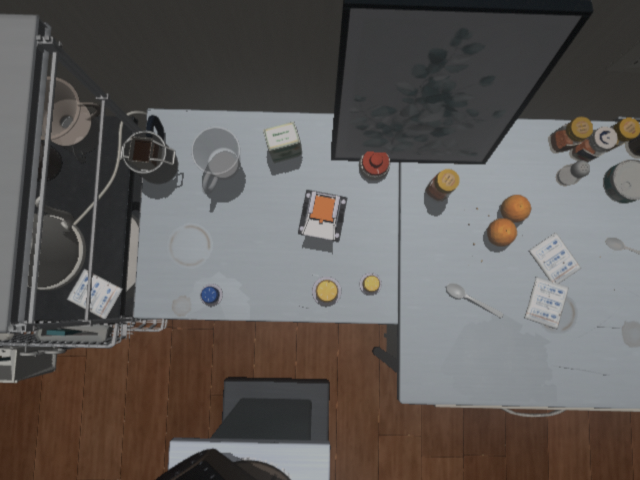

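View pics/side0.png

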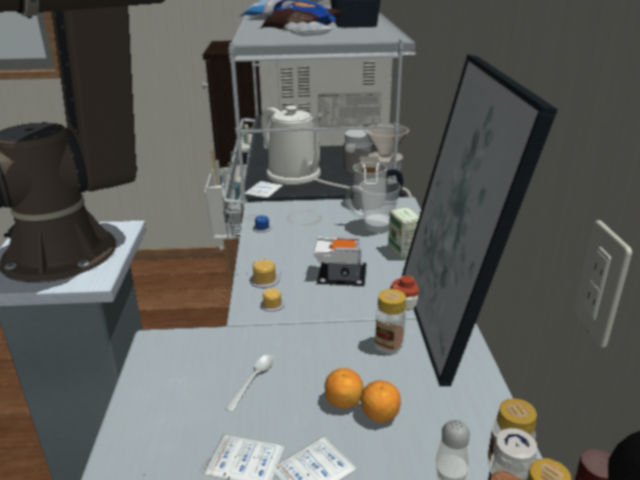

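Top view: blue pod at (210,295). There are two gold candidates: (326,291), larger, and (371,284), smaller, and the job needs the smaller. The dispenser is at (323,215) with its ledge facing the robot, the mug at (215,155) and the jar at (440,185). I'll measure them next.

```bash
python3 - <<'E'
from h import *
d=np.load("top0.npz");W=d["W"];img=d["img"]
def reg(n,u,v,r,zmin,zmax=400):
    w=W[v-r:v+r+1,u-r:u+r+1].reshape(-1,3); w=w[(w[:,2]>zmin)&(w[:,2]<zmax)]
    print(n,len(w),"med",np.nanmedian(w,0).round(1),"min",np.nanmin(w,0).round(1),"max",np.nanmax(w,0).round(1),"mid",((np.nanpercentile(w,2,axis=0)+np.nanpercentile(w,98,axis=0))/2).round(1))
for n,u,v in(("blue",210,295),("goldL",326,291),("goldS",371,284)):
    reg(n,u,v,18,20,45)
reg("disp",323,215,32,15);reg("mug",215,155,40,60);reg("jar",443,183,18,60);reg("panel",440,90,90,30);reg("red",375,162,18,15);reg("box",283,140,22,30)
reg("table",260,230,8,-50)
# dispenser orange follower
m=(img[...,2]>180)&(img[...,0]<90)&(img[...,1]<160);m[:180]=0;m[240:]=0;m[:,:290]=0;m[:,360:]=0
w=W[m];print("follower",m.sum(),np.nanmedian(w,0))
crop=cv2.resize(img[175:310,285:395],None,fx=5,fy=4.4*1.0,interpolation=cv2.INTER_CUBIC);cv2.imwrite("pics/crop1.png",cv2.resize(img[175:310,285:395],None,fx=4.4,fy=4.4,interpolation=cv2.INTER_CUBIC))
# dispenser cloud fits
w=W[175:255,285:360].reshape(-1,3);w=w[(w[:,2]>55)]
r=cv2.minAreaRect(w[:,:2].astype(np.float32));print("high rect",r,np.percentile(w[:,2],[5,50,95]))
w=W[175:255,285:360].reshape(-1,3);w=w[(w[:,2]>10)]
print("all rect",cv2.minAreaRect(w[:,:2].astype(np.float32)))
E
```

```text
blue 227 med [438.1  88.   27.5] min [421.9  72.5  21.6] max [454.  104.7  33.7] mid [438.8  88.2  27.4]
goldL 401 med [ 451.5 -146.5   36.8] min [ 429.6 -167.1   27.4] max [ 473.8 -124.9   42.5] mid [ 451.5 -146.8   35.9]
goldS 221 med [ 468.2 -235.4   27.6] min [ 452.  -252.    20.4] max [ 484.3 -219.4   34. ] mid [ 468.9 -236.3   27.4]
disp 1472 med [ 600.2 -132.5   66.9] min [ 550.5 -178.1   25.5] max [645.3 -92.2  77.5] mid [ 597.3 -134.7   54.7]
mug 1101 med [724.9  89.3  91.8] min [634.3  28.9  60. ] max [759.  158.6 110.9] mid [697.4  74.5  84.5]
jar 579 med [ 663.5 -368.2   99.3] min [ 642.2 -394.5   60.1] max [ 691.  -347.1  106. ] mid [ 665.9 -370.4   83.2]
panel 23629 med [ 783.4 -311.9  255.4] min [ 666.  -561.9   30. ] max [ 841.4 -161.1  400. ] mid [ 762.1 -321.1  216.2]
red 1063 med [ 724.1 -237.9   37.8] min [ 686.7 -279.3   15. ] max [ 746.5 -199.6   73. ] mid [ 717.5 -238.2   43.2]
box 1047 med [740.  -51.4  89.8] min [718.2 -87.5  31.8] max [779.6 -13.1  97.2] mid [746.2 -51.8  65.5]
table 287 med [ 5.755e+02 -5.400e+00 -2.000e-01] min [558.  -22.4  -6.1] max [593.2  12.8   5.6] mid [ 5.757e+02 -5.200e+00  2.000e-01]
follower 14 [ 613.00117171 -132.67794525   70.48721012]
high rect ((597.6362915039062, -132.1377410888672), (64.50943756103516, 88.2347412109375), 81.50309753417969) [58.34662035 68.09249782 73.93266196]
all rect ((604.20068359375, -133.26353454589844), (86.77153778076172, 101.50650787353516), 80.17201232910156)
```

View pics/crop1.png

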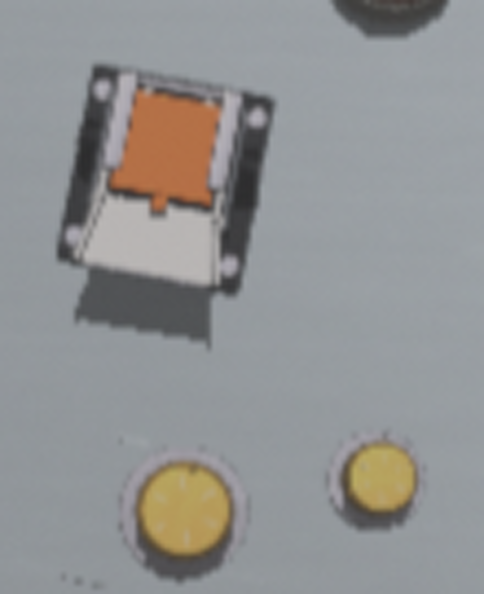

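The smaller gold pod, at (371,284), fits the description: its body measures about 32 mm across and 27.6 mm high, while its neighbour is 44 mm and 37 mm. Next I'll go above the dispenser and take a close look.

Request:
{"fn": "drive_tool", "kwargs": {
  "commands": [
    [[0,0,0],[0,0,-8.3],0.3],
    [[0,0,0],[0,0,-8.3],0.3],
    [[0,0,0],[0,0,-8.3],0.3],
    [[0,0,0],[0,0,-8.3],0.3],
    [[0,0,0],[0,0,-8.3],0.3],
    [[0,0,0],[0,0,-8.3],0.3],
    [[0,0,0],[0,0,-8.3],0.3],
    [[0,0,0],[0,0,-8.3],0.3],
    [[-2.9,-1.67,0.15],[0,0,0],0.3],
    [[-2.9,-1.67,0.15],[0,0,0],0.3],
    [[-2.9,-1.67,0.15],[0,0,0],0.3],
    [[-2.9,-1.67,0.15],[0,0,0],0.3]
  ]
}}

```text
t: 1.35
eef_pos: [255.2, -547.7, 224.9]
tool_rot: [180.0, 0.0, -99.0]
wrist_force: [1.2, -0.2, 0.1]
opening: 55.3
```

Request:
{"fn": "drive_tool", "kwargs": {
  "commands": [
    [[-2.9,-1.67,0.15],[0,0,0],0.3],
    [[-2.9,-1.67,0.15],[0,0,0],0.3],
    [[-2.9,-1.67,0.15],[0,0,0],0.3],
    [[-2.9,-1.67,0.15],[0,0,0],0.3],
    [[-2.9,-1.67,0.15],[0,0,0],0.3],
    [[-2.9,-1.67,0.15],[0,0,0],0.3],
    [[-2.9,-1.67,0.15],[0,0,0],0.3],
    [[-2.9,-1.67,0.15],[0,0,0],0.3],
    [[-2.9,-1.67,0.15],[0,0,0],0.3],
    [[-2.9,-1.67,0.15],[0,0,0],0.3],
    [[-2.9,-1.67,0.15],[0,0,0],0.3],
    [[-2.9,-1.67,0.15],[0,0,0],0.3]
  ]
}}

```text
t: 2.55
eef_pos: [507.4, -234.9, 207.2]
tool_rot: [180.0, 0.0, -98.9]
wrist_force: [0.4, -0.4, -0.5]
opening: 55.5
```

Request:
{"fn": "drive_tool", "kwargs": {
  "commands": [
    [[-2.9,-1.67,0.15],[0,0,0],0.3],
    [[-2.9,-1.67,0.15],[0,0,0],0.3],
    [[-2.9,-1.67,0.15],[0,0,0],0.3],
    [[-2.9,-1.67,0.15],[0,0,0],0.3],
    [[0,0,0],[0,0,0],0.3],
    [[0,0,0],[0,0,0],0.3],
    [[0,0,0],[0,0,0],0.3]
  ]
}}

```text
t: 3.25
eef_pos: [590.3, -132.3, 201.1]
tool_rot: [180.0, -0.0, -99.0]
wrist_force: [-0.0, -1.2, 0.3]
opening: 55.8
```

```bash
python3 - <<'E'
from h import *
s=get_state();c=camera("wrist");print(s["t"],s["eef_pos"],s["tool_rot"],s["joints"],s["opening"],s["wrist_force"])
W=cloud(c,s);np.savez("w1.npz",W=W,img=c["img"]);cv2.imwrite("pics/w1.png",c["img"])
E
```

```text
3.25 [ 590.32944229 -132.33447308  201.14220018] [ 1.79967302e+02 -4.36037588e-03 -9.89550185e+01] [ 5.84588000e+00  1.52352580e+01 -1.09810862e+01 -4.61059976e-03
 -6.38163833e+01 -1.47988642e+01] 55.77670976704832 [-0.02998062 -1.23342101  0.32133318]
```

View pics/w1.png

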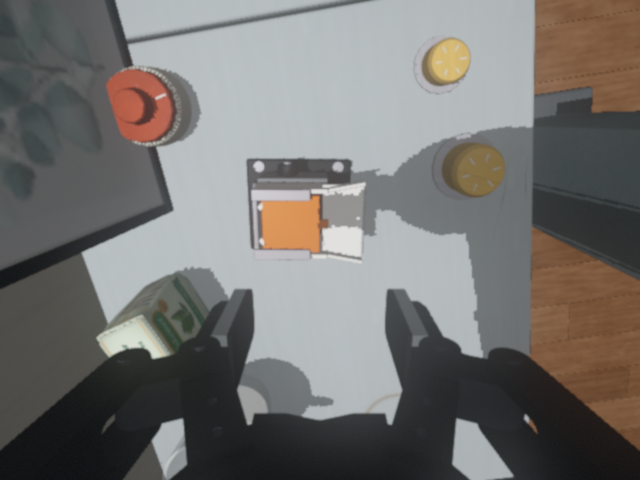

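The wrist view shows the dispenser at (305,210), with the orange follower between lips at rows 195 and 255 and the white ledge at its right, (345,222). The gold pods are at (475,168), large, and (447,60), small.

```bash
python3 - <<'E'
from h import *
d=np.load("w1.npz");W=d["W"];img=d["img"].astype(int)
hsv=cv2.cvtColor(d["img"],cv2.COLOR_BGR2HSV)
box=np.zeros((480,640),bool);box[150:270,240:375]=1
o=box&(hsv[...,0]<16)&(hsv[...,1]>150)&(hsv[...,2]>120)
w=W[o];print("foll",o.sum(),np.nanmedian(w,0),np.nanpercentile(w[:,2],[5,95]),cv2.minAreaRect(w[np.isfinite(w[:,0])][:,:2].astype(np.float32)))
for u,v in((345,240),(350,215),(345,205),(280,254),(300,254),(280,195),(300,195),(290,225),(320,225)):
    print((u,v),np.nanmedian(W[v-2:v+3,u-2:u+3].reshape(-1,3),0).round(1),img[v,u])
w=W[box];w=w[np.isfinite(w[:,0])]
h=np.histogram(w[:,2],bins=np.arange(-4,90,2));print(list(zip(h[1][:-1].astype(int),h[0])))
# rotate into dispenser frame by candidate yaw
c=np.array([590.,-132]);
print("foot",cv2.minAreaRect(w[(w[:,2]>8)][:,:2].astype(np.float32)))
def pod(n,u,v,h):
    w=W[v-32:v+33,u-32:u+33].reshape(-1,3);w=w[(w[:,2]>h-7)&(w[:,2]<h+6)];print(n,cv2.minEnclosingCircle(w[:,:2].astype(np.float32)),np.median(w,0),len(w))
pod("goldS",447,60,27);pod("goldL",475,168,37)
cr=d["img"][145:275,235:380];cv2.imwrite("pics/crop2.png",cv2.resize(cr,None,fx=5,fy=4.6*1.0,interpolation=cv2.INTER_CUBIC))
E
```

```text
foll 1305 [ 604.74717461 -136.02858756   69.21906749] [68.19899388 70.30483187] ((608.9987182617188, -134.83131408691406), (40.3702392578125, 35.32902145385742), 80.98970031738281)
(345, 240) [ 572.7 -110.9   60.2] [222 224 225]
(350, 215) [ 565.9 -131.1   60.2] [147 149 149]
(345, 205) [ 568.8 -140.    60. ] [146 148 149]
(280, 254) [ 625.  -111.8   72.9] [195 190 193]
(300, 254) [ 609.5 -109.3   72.7] [193 188 192]
(280, 195) [ 616.1 -157.9   72.7] [206 201 203]
(300, 195) [ 601.4 -155.5   72.6] [200 194 198]
(290, 225) [ 613.5 -132.8   69.3] [ 89 149 219]
(320, 225) [ 590.5 -129.    68.5] [ 72  94 136]
[(np.int64(-4), np.int64(51)), (np.int64(-2), np.int64(3099)), (np.int64(0), np.int64(1686)), (np.int64(2), np.int64(113)), (np.int64(4), np.int64(1184)), (np.int64(6), np.int64(660)), (np.int64(8), np.int64(12)), (np.int64(10), np.int64(22)), (np.int64(12), np.int64(18)), (np.int64(14), np.int64(4)), (np.int64(16), np.int64(15)), (np.int64(18), np.int64(25)), (np.int64(20), np.int64(11)), (np.int64(22), np.int64(9)), (np.int64(24), np.int64(36)), (np.int64(26), np.int64(18)), (np.i
[... 545 characters left out ...]
np.int64(64), np.int64(127)), (np.int64(66), np.int64(442)), (np.int64(68), np.int64(2809)), (np.int64(70), np.int64(676)), (np.int64(72), np.int64(975)), (np.int64(74), np.int64(32)), (np.int64(76), np.int64(0)), (np.int64(78), np.int64(0)), (np.int64(80), np.int64(0)), (np.int64(82), np.int64(0)), (np.int64(84), np.int64(0)), (np.int64(86), np.int64(0))]
foot ((598.1636352539062, -134.00552368164062), (86.04732513427734, 91.47288513183594), 87.16675567626953)
goldS ((470.1175231933594, -234.99147033691406), 17.187946319580078) [ 471.36616587 -234.74792557   27.58739131] 1596
goldL ((453.0032653808594, -145.19590759277344), 22.50322151184082) [ 454.83919416 -146.54624523   36.82155194] 2248
```

View pics/crop2.png

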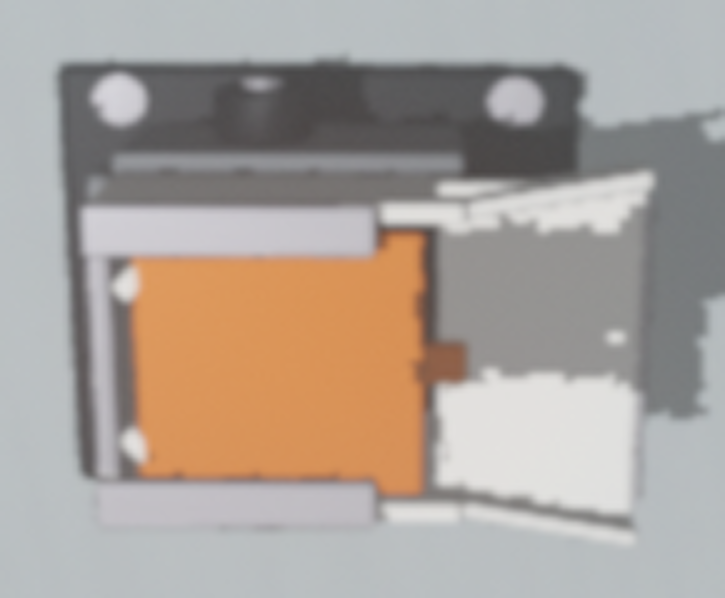

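```bash
cat >> h.py <<'E'
def ray(c,s,u,v,z):
    f,cx,cy=K(c);T=np.array(c["tool_from_camera"]);Rt=R.from_euler('xyz',s["tool_rot"],degrees=True).as_matrix()
    o=Rt@T[:3,3]+s["eef_pos"];d=Rt@T[:3,:3]@np.array([(u-cx)/f,(v-cy)/f,1]);return o+d*(z-o[2])/d[2]
E
python3 - <<'E'
from h import *
s=get_state();c=camera("wrist")
P=lambda x,y,z:ray(c,s,235+(x+.5)/5-.5,145+(y+.5)/4.6-.5,z)
uf,uf2=P(377,205,72.7),P(377,255,72.7); lf,lf2=P(377,482,72.7),P(376,527,72.7)
ub,ub2=P(82,205,72.7),P(82,255,72.7); lb,lb2=P(98,482,72.7),P(98,527,72.7)
for n,p in zip("uf uf2 lf lf2 ub ub2 lb lb2".split(),(uf,uf2,lf,lf2,ub,ub2,lb,lb2)):print(n,p.round(1))
a=lambda p,q:np.degrees(np.arctan2(*(q-p)[[1,0]]))
print("yaw lines",a(uf,ub),a(uf2,ub2),a(lf,lb),a(lf2,lb2),"perp",a(lf2,uf)+90,a(lb2,ub)+90)
print("gap",np.linalg.norm(uf2-lf),"front mid",(uf2+lf)/2,"rear mid",(ub2+lb)/2)
print("ledge corners",P(438,500,60.2),P(633,540,62))
yaw=np.radians(-9.3);ex=np.array([np.cos(yaw),np.sin(yaw)])
print("centre",(uf2+lf)[:2]/2+16*ex,"ledge",(uf2+lf)[:2]/2-17*ex)
f=np.load("w1.npz")
E
```

```text
uf [ 593.4 -158.9   72.7]
uf2 [ 594.7 -150.8   72.7]
lf [ 601.2 -111.9   72.7]
lf2 [ 602.7 -103.9   72.7]
ub [ 636.8 -165.8   72.7]
ub2 [ 638.6 -157.7   72.7]
lb [ 644.4 -118.8   72.7]
lb2 [ 646.1 -110.7   72.7]
yaw lines -8.968098544265668 -8.969174332671942 -8.974310789475735 -8.97538113348302 perp -9.549673654234596 -9.525189553587808
gap 39.37786434192052 front mid [ 597.94649701 -131.36700255   72.7       ] rear mid [ 641.4562809  -138.23626607   72.7       ]
ledge corners [ 592.81714239 -102.64002641   60.2       ] [562.16523429 -90.75171779  62.        ]
centre [ 613.73618848 -133.95266369] ledge [ 581.16994984 -128.61973759]
```

Measured: lips' underside at 69.2 mm, ledge at 60.2 mm, yaw -9.0°, lip gap 39.4 mm (should be 39), centre line at (613.7, -133.9). All of it fits the description, with the magazine about 5 mm low. Now to the blue pod.

Request:
{"fn": "drive_tool", "kwargs": {
  "commands": [
    [[-1.96,1.83,0],[0,0,0],0.3],
    [[-1.96,1.83,0.8],[0,0,0],0.3],
    [[-1.96,1.83,0.9],[0,0,0],0.3],
    [[-1.96,1.83,0.9],[0,0,0],0.3],
    [[-1.96,1.83,0.9],[0,0,0],0.3],
    [[-1.96,1.83,0.9],[0,0,0],0.3],
    [[-1.96,1.83,0.9],[0,0,0],0.3],
    [[-1.96,1.83,0.9],[0,0,0],0.3],
    [[-1.96,1.83,0.9],[0,0,0],0.3],
    [[-1.96,1.83,0.9],[0,0,0],0.3],
    [[0,0,0],[0,0,0],0.3],
    [[0,0,0],[0,0,0],0.3]
  ]
}}

```text
t: 4.55
eef_pos: [440.5, 90.0, 121.7]
tool_rot: [-180.0, 0.0, -98.9]
wrist_force: [0.5, -1.5, -0.3]
opening: 55.7
```

```bash
cat >> h.py <<'E'
def look(name,h,near=None,tol=(6,5)):
    s=get_state();c=camera("wrist");W=cloud(c,s);cv2.imwrite(f"pics/{name}.png",c["img"])
    w=W.reshape(-1,3);w=w[np.isfinite(w[:,0])];k=(w[:,2]>h-tol[0])&(w[:,2]<h+tol[1])&(np.hypot(w[:,0]-near[0],w[:,1]-near[1])<26)
    w=w[k];print(s["t"],s["eef_pos"].round(2),s["tool_rot"].round(2),s["opening"],s["wrist_force"].round(1))
    c0,r=cv2.minEnclosingCircle(w[:,:2].astype(np.float32));m=(np.percentile(w[:,:2],1,axis=0)+np.percentile(w[:,:2],99,axis=0))/2
    print("circle",c0,r,"mid",m,"med",np.median(w,0),len(w))
    ps=np.radians(s["tool_rot"][2]);d=np.array(c0)-s["eef_pos"][:2]
    print("tool shift x,y mm",d@[np.cos(ps),np.sin(ps)],d@[np.sin(ps),-np.cos(ps)])
E
python3 - <<'E'
from h import *
look("w2",26,(440,89))
E
```

```text
4.55 [440.53  89.96 121.72] [-1.7997e+02  2.0000e-02 -9.8880e+01] 55.74112390821529 [ 0.5 -1.5 -0.3]
circle (439.34759521484375, 90.63995361328125) 17.11515998840332 mid [439.28262824  89.59994949] med [439.17489477  88.55807105  27.51273592] 1862
tool shift x,y mm -0.4933027456907606 1.2741829426822544
```

View pics/w2.png

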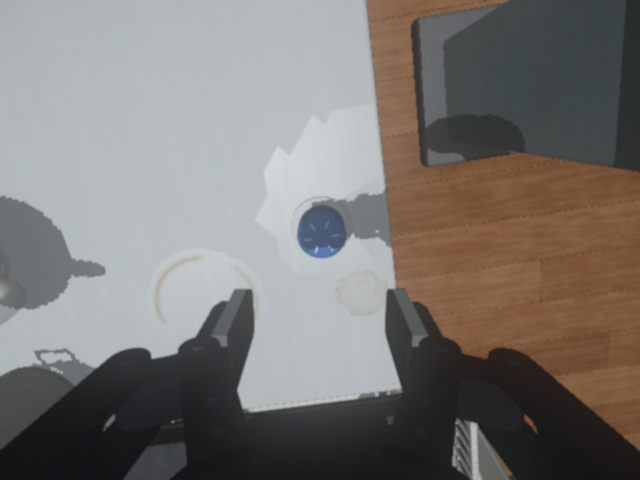

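Blue pod at (322,231), centred between the fingers (columns 253 and 385), and its depth fit agrees (radius 17.1, top at 27.5). I'll descend and grip.

Request:
{"fn": "drive_tool", "kwargs": {
  "commands": [
    [[0,0.12,0.9],[0,0,0],0.3],
    [[0,0,1.0],[0,0,0],0.3],
    [[0,0,1.0],[0,0,0],0.3],
    [[0,0,1.0],[0,0,0],0.3],
    [[0,0,1.0],[0,0,0],0.3],
    [[0,0,1.0],[0,0,0],0.3],
    [[0,0,1.0],[0,0,0],0.3],
    [[0,0,1.0],[0,0,0],0.3],
    [[0,0,1.0],[0,0,0],0.3],
    [[0,0,1.0],[0,0,0],0.3],
    [[0,0,1.0],[0,0,0],0.3],
    [[0,0,0],[0,0,0],0.3]
  ]
}}

```text
t: 5.8
eef_pos: [438.6, 89.8, 10.9]
tool_rot: [179.9, -0.1, -99.0]
wrist_force: [0.0, 0.4, 0.5]
opening: 55.4
```

Request:
{"fn": "drive_tool", "kwargs": {
  "commands": [
    [[0,0,0],[0,0,0],0.3],
    [[0,0,0],[0,0,0],0.1],
    [[0,0,0],[0,0,0],-0.1],
    [[0,0,0],[0,0,0],-0.3],
    [[0,0,0],[0,0,0],-1],
    [[0,0,0],[0,0,0],-1],
    [[0,0,0],[0,0,0],-1],
    [[0,0,0],[0,0,0],-1]
  ]
}}

```text
t: 6.6
eef_pos: [439.7, 90.4, 13.1]
tool_rot: [-180.0, 0.0, -98.9]
wrist_force: [-2.3, -0.9, 8.4]
opening: 31.2
```

```bash
python3 - <<'E'
from h import *
c=camera("side");cv2.imwrite("pics/s1.png",cv2.resize(c["img"][180:260,220:320],None,fx=6,fy=6,interpolation=cv2.INTER_CUBIC))
look("w3",26,(440,90))
E
```

```text
6.65 [439.68  90.44  13.11] [-1.7995e+02  4.0000e-02 -9.8930e+01] 31.49231175110636 [-1.8 -0.6  7.9]
circle (439.10723876953125, 84.23066711425781) 25.295398712158203 mid [439.45340065  89.14130136] med [439.47361629  86.32221093  27.51680525] 5887
tool shift x,y mm 6.221263636695865 -0.39520181539374766
```

View pics/w3.png

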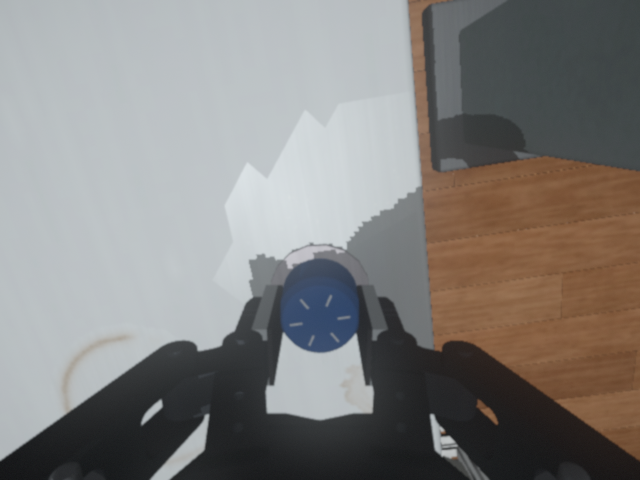

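View pics/s1.png

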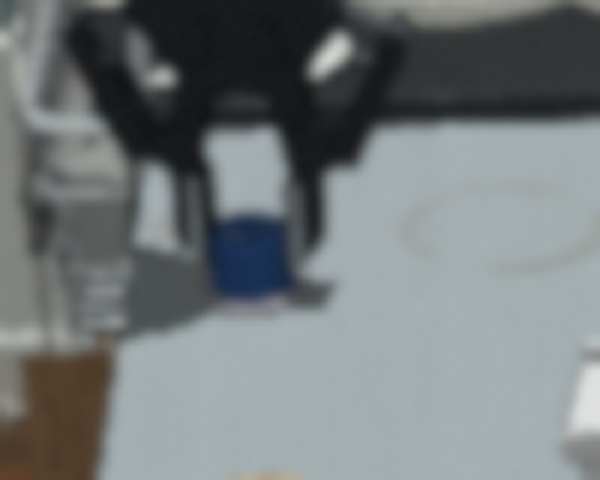

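The grip is on the body's upper half, with the tips at about 13 mm. I'll lift and carry the pod to above the ledge.

Request:
{"fn": "drive_tool", "kwargs": {
  "commands": [
    [[0,0,-0.7],[0,0,0],-1],
    [[0,0,-2],[0,0,0],-1],
    [[0,0,-2],[0,0,0],-1],
    [[0,0,-2],[0,0,0],-1],
    [[0,0,-2],[0,0,0],-1],
    [[0,0,-2],[0,0,0],-1],
    [[1,-0.9,0],[0,0,0],-1],
    [[2,-1.8,0],[0,0,0],-1],
    [[2,-1.8,0],[0,0,0],-1],
    [[2,-1.8,0],[0,0,0],-1],
    [[2,-1.8,0],[0,0,0],-1],
    [[2,-1.8,0],[0,0,0],-1]
  ]
}}

```text
t: 7.9
eef_pos: [520.5, -34.8, 119.8]
tool_rot: [-180.0, 0.0, -98.9]
wrist_force: [0.3, 0.4, -0.6]
opening: 31.3
```

Request:
{"fn": "drive_tool", "kwargs": {
  "commands": [
    [[2,-1.8,0],[0,0,0],-1],
    [[2,-1.8,0],[0,0,0],-1],
    [[2,-1.8,0],[0,0,0],-1],
    [[1.5,-1.2,0],[0,0,0],-1],
    [[0.9,-0.8,0],[0,0,0],-1],
    [[0,0,0],[0,0,0],-1],
    [[0,0,0],[0,0,0],-1],
    [[0,0,0],[0,0,0],-1]
  ]
}}

```text
t: 8.7
eef_pos: [579.7, -127.6, 119.5]
tool_rot: [180.0, 0.0, -98.9]
wrist_force: [-0.5, 0.2, -1.8]
opening: 31.1
```

```bash
cat >> h.py <<'E'
def held(name):
    """held pod's top face in tool axes, and pose in dispenser axes"""
    s=get_state();c=camera("wrist");W=cloud(c,s);cv2.imwrite(f"pics/{name}.png",c["img"])
    Rt=R.from_euler('xyz',s["tool_rot"],degrees=True).as_matrix();T=(W-s["eef_pos"])@Rt
    hsv=cv2.cvtColor(c["img"],cv2.COLOR_BGR2HSV)
    m=(hsv[...,1]>90)&(np.abs(T[...,1])<20)&(np.abs(T[...,0])<25)&(T[...,2]<-8)&(T[...,2]>-25)
    w=T[m];zt=np.median(w[:,2]);k=w[np.abs(w[:,2]-zt)<1.2]
    print("t",s["t"],"tcp",s["eef_pos"].round(2),s["tool_rot"].round(2),"open",s["opening"],"F",s["wrist_force"].round(1))
    c0,r=cv2.minEnclosingCircle(k[:,:2].astype(np.float32));print("top z tool",zt,"centre tool",np.round(c0,2),"r",r,len(k))
    y=np.radians(-9.0);ex=np.array([np.cos(y),np.sin(y)]);ey=np.array([-ex[1],ex[0]])
    d=(s["eef_pos"]+Rt@np.array([c0[0],c0[1],zt]))-[613.7,-133.9,0];print("pod in disp: x %.2f y %.2f underside z %.2f"%(d[:2]@ex,d[:2]@ey,d[2]-28))
E
python3 - <<'E'
from h import *
held("w4")
E
```

```text
t 8.7 tcp [ 579.69 -127.63  119.47] [ 1.7999e+02  1.0000e-02 -9.8910e+01] open 31.07720600179814 F [-0.5  0.2 -1.8]
top z tool -14.420161257206829 centre tool [0.49 0.14] r 15.662986755371094 3385
pod in disp: x -34.71 y 0.37 underside z 105.89
```

View pics/w4.png

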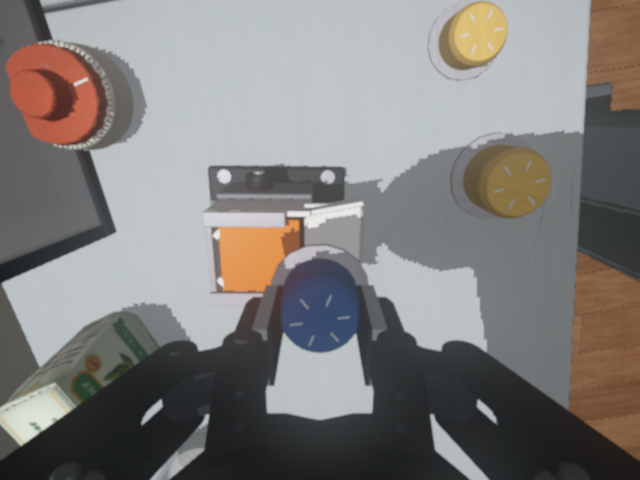

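The pod is held level (bright rim visible around (320,270)) and sits near the target. It needs +1.2 mm along the slide. I'll correct that and descend to just above the follower.

Request:
{"fn": "drive_tool", "kwargs": {
  "commands": [
    [[0.03,-0.12,0.5],[0,0,0],-1],
    [[0,0,0.8],[0,0,0],-1],
    [[0,0,0.8],[0,0,0],-1],
    [[0,0,0.8],[0,0,0],-1],
    [[0,0,0.4],[0,0,0],-1],
    [[0,0,0],[0,0,0],-1],
    [[0,0,0],[0,0,0],-1],
    [[0,0,0],[0,0,0],-1]
  ]
}}

```text
t: 9.55
eef_pos: [581.5, -128.8, 86.6]
tool_rot: [-180.0, 0.0, -98.9]
wrist_force: [0.1, 0.0, -1.0]
opening: 31.2
```

Request:
{"fn": "drive_tool", "kwargs": {
  "commands": [
    [[0,0,0.2],[0,0,0],-1],
    [[0,0,0.2],[0,0,0],-1],
    [[0,0,0.2],[0,0,0],-1],
    [[0,0,0],[0,0,0],-1],
    [[0,0,0],[0,0,0],-1]
  ]
}}

```text
t: 10.05
eef_pos: [581.5, -128.8, 80.5]
tool_rot: [-180.0, 0.0, -98.9]
wrist_force: [-0.6, -0.5, 1.2]
opening: 30.9
```

Request:
{"fn": "drive_tool", "kwargs": {
  "commands": [
    [[0,0,0.1],[0,0,0],-1],
    [[0,0,0.1],[0,0,0],-1],
    [[0,0,0.1],[0,0,0],-1],
    [[0,0,0],[0,0,0],-1],
    [[0,0,0],[0,0,0],-1]
  ]
}}

```text
t: 10.55
eef_pos: [581.4, -128.8, 77.3]
tool_rot: [-180.0, 0.0, -98.9]
wrist_force: [0.6, -0.0, 1.9]
opening: 31.2
```

Request:
{"fn": "drive_tool", "kwargs": {
  "commands": [
    [[0,0,0.1],[0,0,0],-1],
    [[0,0,0.1],[0,0,0],-1],
    [[0,0,0],[0,0,0],-1],
    [[0,0,0],[0,0,0],-1]
  ]
}}

```text
t: 10.95
eef_pos: [581.4, -128.8, 75.3]
tool_rot: [-180.0, 0.0, -98.9]
wrist_force: [0.5, -0.3, 2.2]
opening: 31.4
```

Request:
{"fn": "drive_tool", "kwargs": {
  "commands": [
    [[0,0,0.05],[0,0,0],-1],
    [[0,0,0],[0,0,0],-1],
    [[0,0,0],[0,0,0],-1]
  ]
}}

```text
t: 11.25
eef_pos: [581.4, -128.8, 74.9]
tool_rot: [-180.0, 0.0, -98.9]
wrist_force: [0.2, -0.9, 1.2]
opening: 31.1
```

Request:
{"fn": "drive_tool", "kwargs": {
  "commands": [
    [[0,0,0.05],[0,0,0],-1],
    [[0,0,0],[0,0,0],-1],
    [[0,0,0],[0,0,0],-1]
  ]
}}

```text
t: 11.55
eef_pos: [581.4, -128.7, 74.3]
tool_rot: [-180.0, 0.0, -98.9]
wrist_force: [0.6, -0.1, 2.7]
opening: 30.9
```

Request:
{"fn": "drive_tool", "kwargs": {
  "commands": [
    [[0,0,0.05],[0,0,0],-1],
    [[0,0,0],[0,0,0],-1],
    [[0,0,0],[0,0,0],-1]
  ]
}}

```text
t: 11.85
eef_pos: [581.4, -128.7, 73.8]
tool_rot: [-180.0, 0.0, -98.9]
wrist_force: [1.9, -0.4, 2.8]
opening: 31.0
```

Request:
{"fn": "drive_tool", "kwargs": {
  "commands": [
    [[0,0,0.04],[0,0,0],-1],
    [[0,0,0],[0,0,0],-1],
    [[0,0,0],[0,0,0],-1]
  ]
}}

```text
t: 12.15
eef_pos: [581.4, -128.8, 73.6]
tool_rot: [-180.0, 0.0, -98.9]
wrist_force: [1.0, 0.3, 5.4]
opening: 30.7
```

Request:
{"fn": "drive_tool", "kwargs": {
  "commands": [
    [[0,0,0.03],[0,0,0],-1],
    [[0,0,0],[0,0,0],-1],
    [[0,0,0],[0,0,0],-1]
  ]
}}

```text
t: 12.45
eef_pos: [581.4, -128.8, 73.7]
tool_rot: [-180.0, -0.0, -98.9]
wrist_force: [-0.4, 1.5, 7.3]
opening: 31.2
```

Ledge contact at TCP 73.65 (force rises and z stalls, matching the prediction of 73.8). I'll ease off slightly and slide.

Request:
{"fn": "drive_tool", "kwargs": {
  "commands": [
    [[-0.01,-0.2,-0.02],[0,0,0],-1],
    [[-0.01,-0.2,0],[0,0,0],-1],
    [[-0.01,-0.2,0],[0,0,0],-1],
    [[0,-0.2,0],[0,0,0],-1],
    [[0,0,0],[0,0,0],-1],
    [[0,0,0],[0,0,0],-1]
  ]
}}

```text
t: 13.05
eef_pos: [586.2, -130.0, 73.6]
tool_rot: [179.7, -0.1, -99.0]
wrist_force: [-8.5, 1.9, 15.2]
opening: 31.3
```

Request:
{"fn": "drive_tool", "kwargs": {
  "commands": [
    [[0,-0.2,0],[0,0,0],-1],
    [[0,-0.2,0],[0,0,0],-1],
    [[0,-0.2,0],[0,0,0],-1],
    [[0,-0.2,0],[0,0,0],-1],
    [[0,0,0],[0,0,0],-1],
    [[0,0,0],[0,0,0],-1]
  ]
}}

```text
t: 13.65
eef_pos: [594.2, -131.3, 73.5]
tool_rot: [179.7, -0.1, -99.0]
wrist_force: [-9.0, 1.4, 13.7]
opening: 31.1
```

Request:
{"fn": "drive_tool", "kwargs": {
  "commands": [
    [[0,-0.2,0],[0,0,0],-1],
    [[0,-0.2,0],[0,0,0],-1],
    [[0,-0.2,0],[0,0,0],-1],
    [[0,0,0],[0,0,0],-1],
    [[0,0,0],[0,0,0],-1]
  ]
}}

```text
t: 14.15
eef_pos: [600.1, -132.3, 73.4]
tool_rot: [179.7, -0.1, -99.0]
wrist_force: [-7.7, 1.0, 14.2]
opening: 31.4
```

The contact load is a bit high, so I'll ease up 0.5 mm before continuing.

Request:
{"fn": "drive_tool", "kwargs": {
  "commands": [
    [[0,0,-0.04],[0,0,0],-1],
    [[0,0,0],[0,0,0],-1]
  ]
}}

```text
t: 14.35
eef_pos: [600.6, -132.2, 73.5]
tool_rot: [179.8, -0.1, -99.0]
wrist_force: [-5.5, -0.1, 9.4]
opening: 31.7
```

Request:
{"fn": "drive_tool", "kwargs": {
  "commands": [
    [[0,0,-0.03],[0,0,0],-1],
    [[0,-0.1,0],[0,0,0],-1],
    [[0,0,0],[0,0,0],-1]
  ]
}}

```text
t: 14.65
eef_pos: [601.8, -132.3, 73.6]
tool_rot: [179.8, -0.0, -99.0]
wrist_force: [-4.2, 0.5, 7.3]
opening: 31.1
```

Request:
{"fn": "drive_tool", "kwargs": {
  "commands": [
    [[0,-0.2,-0.01],[0,0,0],-1],
    [[0,-0.2,0],[0,0,0],-1],
    [[0,-0.2,0],[0,0,0],-1],
    [[0,-0.2,0],[0,0,0],-1],
    [[0,0,0],[0,0,0],-1],
    [[0,0,0],[0,0,0],-1]
  ]
}}

```text
t: 15.25
eef_pos: [612.1, -133.4, 74.0]
tool_rot: [-180.0, -0.0, -98.9]
wrist_force: [-2.4, 0.4, 2.5]
opening: 31.2
```

Request:
{"fn": "drive_tool", "kwargs": {
  "commands": [
    [[0,-0.1,0],[0,0,0],-1],
    [[0,-0.1,0],[0,0,0],-1],
    [[0,0,0],[0,0,0],-1],
    [[0,0,0],[0,0,0],-1]
  ]
}}

```text
t: 15.65
eef_pos: [614.0, -133.6, 74.1]
tool_rot: [-180.0, 0.0, -98.9]
wrist_force: [-2.6, -0.2, 3.6]
opening: 31.3
```

Request:
{"fn": "drive_tool", "kwargs": {
  "commands": [
    [[0,-0.05,0],[0,0,0],-1],
    [[0,0,0],[0,0,0],-1],
    [[0,0,0],[0,0,0],-1]
  ]
}}

```text
t: 15.95
eef_pos: [614.2, -133.7, 74.0]
tool_rot: [180.0, -0.0, -98.9]
wrist_force: [-2.8, 0.1, 2.6]
opening: 31.0
```

Request:
{"fn": "drive_tool", "kwargs": {
  "commands": [
    [[0,-0.05,0],[0,0,0],-1],
    [[0,0,0],[0,0,0],-1],
    [[0,0,0],[0,0,0],-1]
  ]
}}

```text
t: 16.25
eef_pos: [614.4, -133.7, 73.9]
tool_rot: [179.9, -0.0, -98.9]
wrist_force: [-5.2, 0.5, 4.0]
opening: 31.3
```

```bash
python3 - <<'E'
from h import *
held("w5")
E
```

```text
t 16.25 tcp [ 614.38 -133.75   73.94] [ 1.7994e+02 -1.0000e-02 -9.8950e+01] open 31.27795922357312 F [-5.2  0.5  4. ]
top z tool -14.325629991101524 centre tool [0.51 0.  ] r 15.750895500183105 3678
pod in disp: x 0.66 y -0.25 underside z 60.26
```

At the stop: x has stalled, the push is only about 5 N, and the camera puts the pod at x +0.7 and at ledge height. I'll release.

Request:
{"fn": "drive_tool", "kwargs": {
  "commands": [
    [[0,0.02,0],[0,0,0],-0.1],
    [[0,0,0],[0,0,0],0.1],
    [[0,0,0],[0,0,0],0.25],
    [[0,0,0],[0,0,0],0.25],
    [[0,0,0],[0,0,0],0.25],
    [[0,0,-1],[0,0,0],0.25],
    [[0,0,-2],[0,0,0],0.25],
    [[0,0,-3],[0,0,0],0.25],
    [[0,0,-4],[0,0,0],0.25],
    [[0,0,-3],[0,0,0],0.25],
    [[0,0,0],[0,0,0],0.25],
    [[0,0,0],[0,0,0],0.25]
  ]
}}

```text
t: 17.5
eef_pos: [615.0, -133.6, 205.6]
tool_rot: [-179.9, 0.0, -98.9]
wrist_force: [-0.6, -0.1, -0.6]
opening: 53.5
```

```bash
python3 - <<'E'
from h import *
look("w6",94,(613.7,-133.9),(4,4))
E
```

```text
17.5 [ 615.04 -133.65  205.58] [-1.7986e+02  5.0000e-02 -9.8950e+01] 53.47623164110858 [-0.6 -0.1 -0.6]
circle (614.3284301757812, -133.89613342285156) 16.890390396118164 mid [ 614.25359146 -134.50992053] med [ 614.1024625  -135.13043794   93.99716252] 1563
tool shift x,y mm 0.3561658498023409 0.6602704316968362
```

View pics/w6.png

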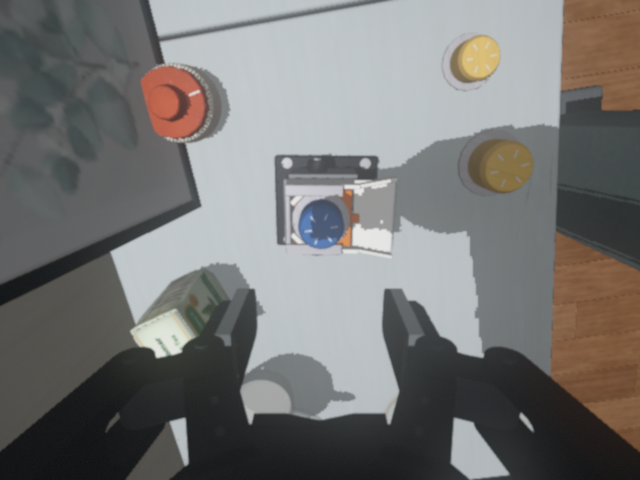

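Blue is home: its top is at 94.0 mm, which is the lips' underside plus 25, it is centred at (614.3, -134), and it shows at pixel (322,222) under both lips. Next is the small gold pod, at pixel (478,58).

Request:
{"fn": "drive_tool", "kwargs": {
  "commands": [
    [[1.2,1.27,0.4],[0,0,0],0.3],
    [[1.2,1.27,0.9],[0,0,0],0.3],
    [[1.23,1.27,0.9],[0,0,0],0.3],
    [[1.23,1.27,0.9],[0,0,0],0.3],
    [[1.23,1.27,0.9],[0,0,0],0.3],
    [[1.23,1.27,0.9],[0,0,0],0.3],
    [[1.23,1.27,0.9],[0,0,0],0.3],
    [[1.23,1.27,0.9],[0,0,0],0.3],
    [[1.23,1.27,0.9],[0,0,0],0.3],
    [[1.23,1.27,0.9],[0,0,0],0.3],
    [[0,0,0],[0,0,0],0.3],
    [[0,0,0],[0,0,0],0.3]
  ]
}}

```text
t: 18.75
eef_pos: [469.7, -235.2, 118.6]
tool_rot: [179.9, -0.0, -99.0]
wrist_force: [1.1, 0.4, -0.2]
opening: 55.7
```

```bash
python3 - <<'E'
from h import *
look("w7",26,(470,-235))
E
```

```text
18.75 [ 469.74 -235.19  118.63] [ 1.7994e+02 -1.0000e-02 -9.8980e+01] 55.6582179914384 [ 1.1  0.4 -0.2]
circle (469.6654052734375, -235.017578125) 17.240352630615234 mid [ 469.5150748  -236.05856002] med [ 469.29504483 -236.91507204   27.47516648] 1896
tool shift x,y mm -0.1632769106011247 0.09862614607578218
```

Request:
{"fn": "drive_tool", "kwargs": {
  "commands": [
    [[0.03,0,0.6],[0,0,0],0.3],
    [[0,0,1.0],[0,0,0],0.3],
    [[0,0,1.0],[0,0,0],0.3],
    [[0,0,1.0],[0,0,0],0.3],
    [[0,0,1.0],[0,0,0],0.3],
    [[0,0,1.0],[0,0,0],0.3],
    [[0,0,1.0],[0,0,0],0.3],
    [[0,0,1.0],[0,0,0],0.3],
    [[0,0,1.0],[0,0,0],0.3],
    [[0,0,1.0],[0,0,0],0.3],
    [[0,0,1.0],[0,0,0],0.3],
    [[0,0,0],[0,0,0],0.3]
  ]
}}

```text
t: 20.0
eef_pos: [469.2, -235.0, 11.5]
tool_rot: [179.9, -0.0, -99.0]
wrist_force: [-1.6, 1.1, -0.8]
opening: 55.0
```

Request:
{"fn": "drive_tool", "kwargs": {
  "commands": [
    [[0,0,0],[0,0,0],0.3],
    [[0,0,0],[0,0,0],0.1],
    [[0,0,0],[0,0,0],-0.1],
    [[0,0,0],[0,0,0],-0.3],
    [[0,0,0],[0,0,0],-1],
    [[0,0,0],[0,0,0],-1],
    [[0,0,0],[0,0,0],-1],
    [[0,0,0],[0,0,0],-1]
  ]
}}

```text
t: 20.8
eef_pos: [470.5, -235.2, 14.0]
tool_rot: [-179.9, -0.0, -98.9]
wrist_force: [-1.2, 1.1, 6.1]
opening: 31.1
```

Request:
{"fn": "drive_tool", "kwargs": {
  "commands": [
    [[0,0,-0.7],[0,0,0],-1],
    [[0,0,-2],[0,0,0],-1],
    [[0,0,-2.2],[0,0,0],-1],
    [[0,0,-2.2],[0,0,0],-1],
    [[0,0,-2.2],[0,0,0],-1],
    [[0,0,-2.2],[0,0,0],-1],
    [[0,0,-2],[0,0,0],-1],
    [[-1,-0.8,0],[0,0,0],-1],
    [[-2,-1.5,0],[0,0,0],-1],
    [[-2,-1.5,0],[0,0,0],-1],
    [[-2,-1.5,0],[0,0,0],-1],
    [[-2,-1.5,0],[0,0,0],-1]
  ]
}}

```text
t: 22.0
eef_pos: [551.8, -155.6, 147.5]
tool_rot: [180.0, 0.0, -99.0]
wrist_force: [0.3, -0.4, -0.4]
opening: 31.1
```

Request:
{"fn": "drive_tool", "kwargs": {
  "commands": [
    [[-2,-1.5,0],[0,0,0],-1],
    [[-1.28,-0.94,0],[0,0,0],-1],
    [[0,0,0],[0,0,0],-1],
    [[0,0,0],[0,0,0],-1],
    [[0,0,0],[0,0,0],-1]
  ]
}}

```text
t: 22.5
eef_pos: [580.0, -128.5, 147.9]
tool_rot: [180.0, -0.0, -99.0]
wrist_force: [0.4, 0.5, -1.9]
opening: 31.3
```

```bash
python3 - <<'E'
from h import *
held("w8")
E
```

```text
t 22.5 tcp [ 579.96 -128.55  147.92] [179.96  -0.   -98.97] open 31.29849472718562 F [ 0.4  0.5 -1.9]
top z tool -13.46003184418632 centre tool [ 0.75 -0.24] r 15.784222602844238 3655
pod in disp: x -33.92 y -0.74 underside z 133.38
```

Request:
{"fn": "drive_tool", "kwargs": {
  "commands": [
    [[-0.05,-0.07,0.6],[0,0,0],-1],
    [[0,0,1],[0,0,0],-1],
    [[0,0,1],[0,0,0],-1],
    [[0,0,0.8],[0,0,0],-1],
    [[0,0,0.4],[0,0,0],-1],
    [[0,0,0],[0,0,0],-1],
    [[0,0,0],[0,0,0],-1],
    [[0,0,0],[0,0,0],-1]
  ]
}}

```text
t: 23.35
eef_pos: [581.6, -127.8, 110.4]
tool_rot: [-180.0, 0.0, -98.9]
wrist_force: [-0.6, -0.6, -2.0]
opening: 30.8
```

Request:
{"fn": "drive_tool", "kwargs": {
  "commands": [
    [[0,0,0.3],[0,0,0],-1],
    [[0,0,0.3],[0,0,0],-1],
    [[0,0,0.3],[0,0,0],-1],
    [[0,0,0.3],[0,0,0],-1],
    [[0,0,0],[0,0,0],-1],
    [[0,0,0],[0,0,0],-1]
  ]
}}

```text
t: 23.95
eef_pos: [581.8, -127.9, 98.2]
tool_rot: [-180.0, 0.0, -98.9]
wrist_force: [2.2, 0.5, 1.6]
opening: 30.9
```

Request:
{"fn": "drive_tool", "kwargs": {
  "commands": [
    [[0,0,0.3],[0,0,0],-1],
    [[0,0,0.3],[0,0,0],-1],
    [[0,0,0.3],[0,0,0],-1],
    [[0,0,0.3],[0,0,0],-1],
    [[0,0,0],[0,0,0],-1],
    [[0,0,0],[0,0,0],-1]
  ]
}}

```text
t: 24.55
eef_pos: [581.7, -127.8, 86.1]
tool_rot: [-180.0, 0.0, -98.9]
wrist_force: [1.3, -0.8, 2.8]
opening: 30.8
```

Request:
{"fn": "drive_tool", "kwargs": {
  "commands": [
    [[0,0.05,0.3],[0,0,0],-1],
    [[0,0,0.3],[0,0,0],-1],
    [[0,0,0.2],[0,0,0],-1],
    [[0,0,0],[0,0,0],-1],
    [[0,0,0],[0,0,0],-1]
  ]
}}

```text
t: 25.05
eef_pos: [581.5, -127.8, 78.5]
tool_rot: [-179.9, 0.0, -98.9]
wrist_force: [2.7, 0.1, 5.1]
opening: 30.7
```

Request:
{"fn": "drive_tool", "kwargs": {
  "commands": [
    [[0,0,0.1],[0,0,0],-1],
    [[0,0,0.1],[0,0,0],-1],
    [[0,0,0],[0,0,0],-1],
    [[0,0,0],[0,0,0],-1]
  ]
}}

```text
t: 25.45
eef_pos: [581.5, -127.8, 76.6]
tool_rot: [-179.9, 0.0, -98.9]
wrist_force: [2.6, 0.2, 5.7]
opening: 30.7
```

Request:
{"fn": "drive_tool", "kwargs": {
  "commands": [
    [[0,0,0.05],[0,0,0],-1],
    [[0,0,0],[0,0,0],-1],
    [[0,0,0],[0,0,0],-1]
  ]
}}

```text
t: 25.75
eef_pos: [581.5, -127.8, 76.2]
tool_rot: [-179.9, 0.0, -98.9]
wrist_force: [2.6, -1.1, 4.5]
opening: 31.1
```

Request:
{"fn": "drive_tool", "kwargs": {
  "commands": [
    [[0,0,0.05],[0,0,0],-1],
    [[0,0,0.05],[0,0,0],-1],
    [[0,0,0],[0,0,0],-1],
    [[0,0,0],[0,0,0],-1]
  ]
}}

```text
t: 26.15
eef_pos: [581.6, -127.8, 75.2]
tool_rot: [-179.9, 0.0, -98.9]
wrist_force: [2.5, -0.1, 5.6]
opening: 31.0
```

Request:
{"fn": "drive_tool", "kwargs": {
  "commands": [
    [[0,0,0.04],[0,0,0],-1],
    [[0,0,0],[0,0,0],-1],
    [[0,0,0],[0,0,0],-1]
  ]
}}

```text
t: 26.45
eef_pos: [581.6, -127.8, 74.8]
tool_rot: [-179.9, 0.0, -98.9]
wrist_force: [2.6, -0.1, 5.3]
opening: 30.8
```

Request:
{"fn": "drive_tool", "kwargs": {
  "commands": [
    [[0,0,0.03],[0,0,0],-1],
    [[0,0,0],[0,0,0],-1],
    [[0,0,0],[0,0,0],-1]
  ]
}}

```text
t: 26.75
eef_pos: [581.6, -127.8, 74.6]
tool_rot: [-179.9, 0.0, -98.9]
wrist_force: [2.1, -0.5, 6.9]
opening: 31.2
```

Request:
{"fn": "drive_tool", "kwargs": {
  "commands": [
    [[0,0,0.02],[0,0,0],-1],
    [[0,0,0],[0,0,0],-1],
    [[0,0,0],[0,0,0],-1]
  ]
}}

```text
t: 27.05
eef_pos: [581.6, -127.8, 74.5]
tool_rot: [-179.9, 0.0, -98.9]
wrist_force: [1.4, -0.1, 8.0]
opening: 30.8
```

Request:
{"fn": "drive_tool", "kwargs": {
  "commands": [
    [[0.02,-0.15,-0.03],[0,0,0],-1],
    [[0.02,-0.2,-0.02],[0,0,0],-1],
    [[0,-0.2,0],[0,0,0],-1],
    [[0,0,0],[0,0,0],-1]
  ]
}}

```text
t: 27.45
eef_pos: [583.5, -128.9, 74.4]
tool_rot: [179.7, -0.0, -99.0]
wrist_force: [-8.1, 3.9, 15.2]
opening: 30.9
```

Request:
{"fn": "drive_tool", "kwargs": {
  "commands": [
    [[0,-0.2,-0.01],[0,0,0],-1],
    [[0,-0.2,0],[0,0,0],-1],
    [[0,0,0],[0,0,0],-1],
    [[0,0,0],[0,0,0],-1]
  ]
}}

```text
t: 27.85
eef_pos: [586.9, -129.8, 74.4]
tool_rot: [179.7, -0.1, -99.0]
wrist_force: [-8.7, 2.0, 15.2]
opening: 31.0
```

Request:
{"fn": "drive_tool", "kwargs": {
  "commands": [
    [[0,0,-0.04],[0,0,0],-1],
    [[0,0,-0.02],[0,0,0],-1],
    [[0,0,0],[0,0,0],-1]
  ]
}}

```text
t: 28.15
eef_pos: [587.3, -129.9, 74.5]
tool_rot: [179.7, -0.0, -99.0]
wrist_force: [-5.7, 0.9, 9.1]
opening: 31.0
```

Request:
{"fn": "drive_tool", "kwargs": {
  "commands": [
    [[0,-0.1,-0.02],[0,0,0],-1],
    [[0,-0.1,0],[0,0,0],-1],
    [[0,-0.1,0],[0,0,0],-1],
    [[0,0,0],[0,0,0],-1],
    [[0,0,0],[0,0,0],-1]
  ]
}}

```text
t: 28.65
eef_pos: [590.4, -130.3, 74.5]
tool_rot: [179.7, -0.0, -99.0]
wrist_force: [-5.0, 1.1, 7.1]
opening: 31.1
```

Request:
{"fn": "drive_tool", "kwargs": {
  "commands": [
    [[0,-0.2,0],[0,0,0],-1],
    [[0,-0.2,0],[0,0,0],-1],
    [[0,-0.2,0],[0,0,0],-1],
    [[0,-0.2,0],[0,0,0],-1],
    [[0,0,0],[0,0,0],-1],
    [[0,0,0],[0,0,0],-1]
  ]
}}

```text
t: 29.25
eef_pos: [598.6, -131.6, 74.5]
tool_rot: [179.7, -0.0, -99.0]
wrist_force: [-5.1, 0.1, 6.5]
opening: 31.2
```

Request:
{"fn": "drive_tool", "kwargs": {
  "commands": [
    [[0,-0.2,0],[0,0,0],-1],
    [[0,-0.2,0],[0,0,0],-1],
    [[0,-0.2,0],[0,0,0],-1],
    [[0,0,0],[0,0,0],-1],
    [[0,0,0],[0,0,0],-1]
  ]
}}

```text
t: 29.75
eef_pos: [604.5, -132.5, 74.5]
tool_rot: [179.7, -0.0, -99.0]
wrist_force: [-4.8, -0.6, 6.3]
opening: 30.8
```

Request:
{"fn": "drive_tool", "kwargs": {
  "commands": [
    [[0,-0.2,0],[0,0,0],-1],
    [[0,-0.2,0],[0,0,0],-1],
    [[0,-0.1,0],[0,0,0],-1],
    [[0,0,0],[0,0,0],-1],
    [[0,0,0],[0,0,0],-1]
  ]
}}

```text
t: 30.25
eef_pos: [609.2, -133.3, 74.4]
tool_rot: [179.7, -0.0, -99.0]
wrist_force: [-4.5, 0.8, 6.4]
opening: 30.9
```

Request:
{"fn": "drive_tool", "kwargs": {
  "commands": [
    [[0,-0.1,0],[0,0,0],-1],
    [[0,-0.1,0],[0,0,0],-1],
    [[0,0,0],[0,0,0],-1],
    [[0,0,0],[0,0,0],-1]
  ]
}}

```text
t: 30.65
eef_pos: [611.2, -133.5, 74.4]
tool_rot: [179.7, -0.0, -99.0]
wrist_force: [-4.5, 1.0, 6.8]
opening: 31.2
```

Request:
{"fn": "drive_tool", "kwargs": {
  "commands": [
    [[0,-0.1,0],[0,0,0],-1],
    [[0,0,0],[0,0,0],-1],
    [[0,0,0],[0,0,0],-1]
  ]
}}

```text
t: 30.95
eef_pos: [612.1, -133.7, 74.5]
tool_rot: [179.7, -0.0, -99.0]
wrist_force: [-5.2, 0.6, 7.2]
opening: 31.1
```

Request:
{"fn": "drive_tool", "kwargs": {
  "commands": [
    [[0,-0.1,0],[0,0,0],-1],
    [[0,0,0],[0,0,0],-1],
    [[0,0,0],[0,0,0],-1]
  ]
}}

```text
t: 31.25
eef_pos: [613.1, -133.9, 74.4]
tool_rot: [179.7, -0.0, -99.0]
wrist_force: [-4.2, 0.6, 7.5]
opening: 30.9
```

Request:
{"fn": "drive_tool", "kwargs": {
  "commands": [
    [[0,-0.05,0],[0,0,0],-1],
    [[0,0,0],[0,0,0],-1],
    [[0,0,0],[0,0,0],-1]
  ]
}}

```text
t: 31.55
eef_pos: [613.5, -133.9, 74.4]
tool_rot: [179.7, -0.0, -99.0]
wrist_force: [-4.4, 0.6, 6.8]
opening: 31.3
```

Request:
{"fn": "drive_tool", "kwargs": {
  "commands": [
    [[0,-0.05,0],[0,0,0],-1],
    [[0,0,0],[0,0,0],-1],
    [[0,0,0],[0,0,0],-1]
  ]
}}

```text
t: 31.85
eef_pos: [614.0, -134.0, 74.5]
tool_rot: [179.7, -0.0, -99.0]
wrist_force: [-4.9, 1.1, 6.9]
opening: 31.3
```

```bash
python3 - <<'E'
from h import *
held("w9")
E
```

```text
t 31.85 tcp [ 614.04 -134.02   74.45] [ 1.7971e+02 -4.0000e-02 -9.8990e+01] open 31.277691847990063 F [-4.9  1.1  6.9]
top z tool -13.52905545628528 centre tool [0.47 0.03] r 15.785812377929688 3705
pod in disp: x 0.40 y -0.53 underside z 59.98
```

Almost there: x is 0.40, and blue stopped at 0.66. I'll continue in half-millimetre steps until it stalls.

Request:
{"fn": "drive_tool", "kwargs": {
  "commands": [
    [[0,-0.05,0],[0,0,0],-1],
    [[0,0,0],[0,0,0],-1],
    [[0,0,0],[0,0,0],-1]
  ]
}}

```text
t: 32.2
eef_pos: [614.3, -134.0, 74.4]
tool_rot: [179.7, -0.0, -99.0]
wrist_force: [-5.7, 1.8, 6.7]
opening: 30.7
```

Request:
{"fn": "drive_tool", "kwargs": {
  "commands": [
    [[0,-0.03,0],[0,0,0],-1],
    [[0,0,0],[0,0,0],-1],
    [[0,0,0],[0,0,0],-1]
  ]
}}

```text
t: 32.5
eef_pos: [614.4, -134.0, 74.4]
tool_rot: [179.7, -0.0, -99.0]
wrist_force: [-5.6, 1.7, 7.8]
opening: 31.1
```

Request:
{"fn": "drive_tool", "kwargs": {
  "commands": [
    [[0,-0.03,0],[0,0,0],-1],
    [[0,0,0],[0,0,0],-1],
    [[0,0,0],[0,0,0],-1]
  ]
}}

```text
t: 32.8
eef_pos: [614.4, -134.0, 74.3]
tool_rot: [179.6, -0.0, -99.0]
wrist_force: [-5.3, 1.1, 8.3]
opening: 30.9
```

Request:
{"fn": "drive_tool", "kwargs": {
  "commands": [
    [[0,0.02,0],[0,0,0],-0.1],
    [[0,0,0],[0,0,0],0.1],
    [[0,0,0],[0,0,0],0.25],
    [[0,0,0],[0,0,0],0.25],
    [[0,0,0],[0,0,0],0.25],
    [[0,0,-1],[0,0,0],0.25],
    [[0,0,-2],[0,0,0],0.25],
    [[0,0,-3],[0,0,0],0.25],
    [[0,0,-4],[0,0,0],0.25],
    [[0,0,-3],[0,0,0],0.25],
    [[0,0,0],[0,0,0],0.25],
    [[0,0,0],[0,0,0],0.25]
  ]
}}

```text
t: 34.0
eef_pos: [618.0, -133.9, 206.6]
tool_rot: [-179.9, 0.0, -99.0]
wrist_force: [-0.5, 0.2, -0.6]
opening: 53.4
```

```bash
python3 - <<'E'
from h import *
look("w10",94,(613.7,-133.9),(4,4))
c=camera("top");W=cloud(c);W0=np.load("top0.npz")["W"]
for n,(a,b,e,f) in dict(mug=(115,205,185,250),jar=(160,205,420,465)).items():
    print(n,"median depth change",np.nanmedian(np.abs(W-W0)[a:b,e:f,2]),"img diff",np.abs(c["img"].astype(int)-np.load("top0.npz")["img"])[a:b,e:f].mean())
E
```

```text
34.0 [ 618.01 -133.9   206.6 ] [-1.7986e+02  5.0000e-02 -9.8950e+01] 53.43523397933721 [-0.5  0.2 -0.6]
circle (614.2872924804688, -134.02487182617188) 16.94693946838379 mid [ 614.14641603 -134.64263852] med [ 614.06086725 -135.16891192   94.06644468] 1562
tool shift x,y mm 0.7043363334173922 3.657288345569009
mug median depth change 508.7143468690206 img diff 54.82091168091168
jar median depth change 1.7410358508836348 img diff 30.95456790123457
```

View pics/w10.png

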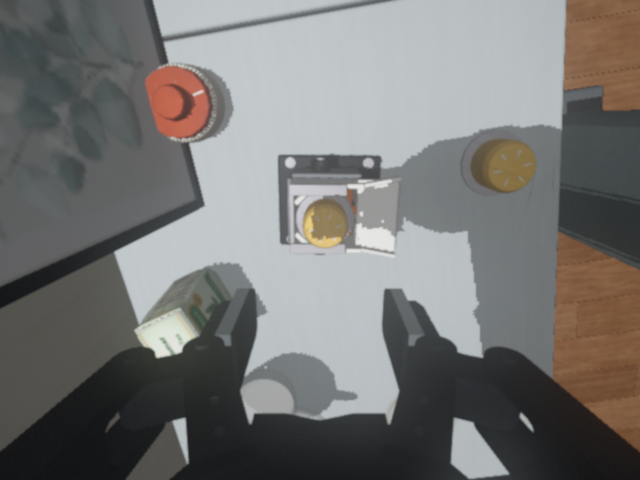

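Gold sits at pixel (325,222), its top at 94.1 mm and its centre at (614.3, -134.0), the same place blue took, and the gripper is clear. The arm blocks the top camera's view of the mug, but the arm never came near it.

```bash
python3 -c "
from station import *
print(sign_off())"
```

```text
the job is handed in; nothing more can be done
None
```

Both pods are in the dispenser, blue first and gold above it, so gold is the next to be taken. I handed the job in at about 34 s of the 67 s allowed.

- **Seating:** after letting go, each pod's top measured 94.0 mm (blue) and 94.1 mm (gold). That is the expected 25 mm above the lips' underside, which stood at 69.2 mm, about 5 mm below nominal. Both pods ended within 0.1 mm of the same centre, (614.3, -134.0).
- **Forces:** both pods were pushed until they stopped against the rear stop, with about 5–6 N of push. At the start of each slide the downward load read up to about 15 N, more than the spring needs. I eased it to about 7 N for the rest.
- **Gold pod used:** I took the smaller of the two. The larger one was left where it stood.
- **Mug and jar:** my final before-and-after check of the mug failed because the arm blocked the top camera. The jar's depth changed by only 1.7 mm, but its picture differed noticeably (mean 31 of 255), and I did not find out why. The arm did not come near either of them, and the wrist readings I saw showed no unexpected contact.
- **Pictures:** I viewed 11, one past the budget, to check the gold pod.

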